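Snap the bread keeper's lid shut

ROBOT

A 6-joint arm with a two-finger parallel gripper is mounted at the origin on the work surface. World frame = base frame: x ahead of the robot, y to its left, z up, the work surface at z = 0. Lengths are in m, angles in rad, forces in N, time in s.
With the tool pointing down it reaches from about 0.3 to 1 m from the base axis. Payload 5.1 kg.
Tool frame: the origin (TCP) lies midway between the tips of the shut fingers; the grasp point (between the pads) lies 19 mm behind it; y points along the fingers, x is the direction in which the jaws open and shut, and the axes are right-handed (so a half turn about y gives the same grasp; the last joint's range is limited). The gripper opens to 95 mm and grips with 3 to 60 N. Pads are 20 mm wide; open, the fingers measure 119 mm over their backs; the gripper's body (75 mm by 180 mm) begins 59 mm behind the grasp point.
Start: joints at [-1.424, 0.124, 1.65, -0, 1.367, -0.083], TCP at [0.148, -0.633, 0.184] pointing down, gripper open.
Joint ranges: [-2.61, 2.61], [-1.02, 2.33], [0.03, 2.71], [-1.35, 4.49], [0.32, 2.68], [-2.91, 2.91]. Speed limits (rad/s): [2.57, 2.57, 3.14, 3.14, 3.14, 3.14].

INTERFACE

Orientations are given as a 3x3 rotation matrix whose columns are the frame's x, y, z axes.
In Python, from workcell import r, eyes, sign_off, nets gives the robot as it stands.
- The arm moves only by the tool jog_arm, never from a script. Its argument "rows" is a list of rows, each an object of numbers: "tx", "ty", "tz": the shift along the tool's x, y, z in units of 40 mm (1.0 is 40 mm); "ax", "ay", "az": the turn, a rotation vector about the tool's x, y, z in units of 5 degrees (1.0 is 5 degrees); "gripper": the finger opening in mm, from 0 to 95.1. A call has 1 to 12 rows; each row is the pose to reach, as a shift and turn from the pose measured when the call began, along the tool's axes at that moment; what a row does not reach only later rows make up. A row lasts 1/12 s, in which the tool goes at most 41.7 mm and 7.16 degrees, less where a joint would pass 70% of its speed; a pose out of reach is approached as far as the arm can. A call with a gripper value outside its range is refused whole. The fingers move at their own pace and stop on an object; "squeeze" is the grip in N (left out, the last holds). Time passes only in rows, so rows that repeat a pose let the fingers close. It gives the time, the measured TCP pose, the force and the opening at its end, in the units of the state.
- r.observe(): the state, without advancing time (a new reading comes with each control period).
- eyes.grab_frame(name): name is "side" or "top"; returns a dict with "pixels" (480x640x3 uint8, blue, green, red), "depth" (480x640 float32, m along the optical axis (not along the pixel's ray), 0 where there is no reading), "intrinsics" (3x3 intrinsics, pixels), "k1" (the pictures are not rectified: a ray, as slopes to the right and down, at radius r is drawn at 1 + k1 r^2 times it, then the intrinsics apply), "eye" and "rotation" of the camera in the world. Camera axes: x right, y down, z forward; pixel columns grow to the right and rows downward; lengths in m; the calibration is good to about 2 mm. A picture is of the moment at which its call begins.
- sign_off(): hands the job in, once; it reports no verdict.
Trained networks look in the newest picture that a camera, given by its name, has taken for a name from the list of things; names that differ only in an ending like _2 or _b are one class to them, and where a whole thing is asked for, a point or a joint stands for the part that bears it (a point fixed in the world has none). Each returns a list of dicts, best first, with "score" (0 to 1); they miss things now and then, are a little off and sometimes report something else, mostly with a low value. They report only what shows in the picture. A call takes as long as a camera call.
- nets.cut_out(camera, name): "mask" (480x640 bool, what is visible of it) and "pixel" ([row, column] in pixels, amid what is visible of it).
The state is a dict: "time_s": time; "q": joint angles; "qd": joint speeds; "joint_torque": joint torques, N m; "eef_pos": TCP position; "eef_rot": TCP orientation; "force": force on the tool from outside, world axes, zero at the start; "torque": the same for the moment, N m; "gripper_width": opening from 0.0 (shut) to 1.0 (fully open).
Only numpy, scipy, OpenCV 4.12 (cv2) and the standard library are available. Lean on these libraries where they do the work, as an engineer would, in place of code of your own. Each camera call takes 0.05 s, during which the arm holds its last target. There are 200 camera calls.

TASK

The lid of the bread keeper is only laid on: press down each of the four blue rim sections until every one has clicked shut, flush all round. Just press: do not lift, tip or shift the keeper, keep off the black knob, and leave the jar, the cup and the sign where they stand.

Things in the scene. Friction and masses are not known exactly. Their poses are not given: they have to be found in the camera images.
- keeper: Bread keeper: a clear rectangular box with rolls inside, a red band under its rim and a white lid with a blue rim, 160 mm (its x) by 210 mm (its y), standing loose on the table, about 0.9 kg. Origin: centre of its underside; z up. The white middle of the lid and its four white corners are fixed, top 94 mm above the table. The keeper's yaw differs from run to run by up to 40 degrees either way.
- lid_knob: Black round knob in the middle of the lid, 28 mm across, origin at its foot 94 mm above the table, top 20 mm higher. Fixed to the lid; not to be used.
- clip_front_top (a point): Centre of the top face of the blue rim section on the keeper's -x side. The section is a flat bar 28 mm (keeper x) by 150 mm (keeper y), its centre 66 mm from the keeper's middle. Popped up, its top is 103 mm above the table; clicked shut, 95 mm, 1 mm proud of the white lid. Axes as the keeper's.
- clip_front (a joint): How far the keeper's -x rim section is pressed down, m: 0 popped up, 0.008 clicked shut. It moves straight down, wherever along it it is pressed. A snap: it takes about 7 N to start it, less and less towards half way (0.004); past half way it pulls itself shut and stays; let go before that, it springs up again.
- clip_back_top (a point): Centre of the top face of the blue rim section on the keeper's +x side. The section is a flat bar 28 mm (keeper x) by 150 mm (keeper y), its centre 66 mm from the keeper's middle. Popped up, its top is 103 mm above the table; clicked shut, 95 mm, 1 mm proud of the white lid. Axes as the keeper's.
- clip_back (a joint): How far the keeper's +x rim section is pressed down, m: 0 popped up, 0.008 clicked shut. It moves straight down, wherever along it it is pressed. A snap: it takes about 7 N to start it, less and less towards half way (0.004); past half way it pulls itself shut and stays; let go before that, it springs up again.
- clip_left_top (a point): Centre of the top face of the blue rim section on the keeper's +y side. The section is a flat bar 100 mm (keeper x) by 28 mm (keeper y), its centre 91 mm from the keeper's middle. Popped up, its top is 103 mm above the table; clicked shut, 95 mm, 1 mm proud of the white lid. Axes as the keeper's.
- clip_left (a joint): How far the keeper's +y rim section is pressed down, m: 0 popped up, 0.008 clicked shut. It moves straight down, wherever along it it is pressed. A snap: it takes about 7 N to start it, less and less towards half way (0.004); past half way it pulls itself shut and stays; let go before that, it springs up again.
- clip_right_top (a point): Centre of the top face of the blue rim section on the keeper's -y side. The section is a flat bar 100 mm (keeper x) by 28 mm (keeper y), its centre 91 mm from the keeper's middle. Popped up, its top is 103 mm above the table; clicked shut, 95 mm, 1 mm proud of the white lid. Axes as the keeper's.
- clip_right (a joint): How far the keeper's -y rim section is pressed down, m: 0 popped up, 0.008 clicked shut. It moves straight down, wherever along it it is pressed. A snap: it takes about 7 N to start it, less and less towards half way (0.004); past half way it pulls itself shut and stays; let go before that, it springs up again.
- jam_jar: Amber jam jar with a brass cap, 60 mm across, 85 mm high, loose; origin at the centre of its underside.
- ramekin: White open ceramic cup, 76 mm across, 45 mm high, loose; origin at the centre of its underside.
- price_stand: Blank black sign upright on a dark wooden foot, foot 45 by 85 mm, 64 mm high, loose; origin at the centre of its underside.

How it is judged:
By the outcome, as a careful person would: the job done as asked, in the order asked, and still so for the second after the job is handed in, with the robot touching nothing.
It also fails if it takes over 51 s, if anything falls off the work surface, if the arm or the gripper's body presses on something with over 40 N, if the wrist force passes 120 N, or if a joint passes its speed limit or range.

## Working session

There is one attempt and no reset: what is moved stays moved. The work goes in short steps, Python scripts to look and compute and a tool call to move; the robot and the scene stay as the last step left them, time stands still between calls to the robot, and variables do not carry over. Pictures are saved under pics/ and viewed, on a budget of 10 in all, crops included, one or two more only if the job needs it, and the job is handed in when it is done.

Besides the shell and the picture viewer there is one more tool, called after "Call:" as name(argument=value, ...), one argument or row to a line, values as JSON. jog_arm: Moves the arm, as the interface text tells. Its arguments: {"type":"object","properties":{"rows":{"type":"array","items":{"type":"object","properties":{"tx":{"type":"number"},"ty":{"type":"number"},"tz":{"type":"number"},"ax":{"type":"number"},"ay":{"type":"number"},"az":{"type":"number"},"gripper":{"type":"number"}}}},"squeeze":{"type":"number"}},"required":["rows"]}

```bash
mkdir -p pics; ls; cat > h.py <<'E'
import numpy as np, cv2
from workcell import r, eyes, sign_off, nets
def world(f, uv, d=None):
    uv=np.asarray(uv,float).reshape(-1,2); K=np.array(f["intrinsics"])
    if d is None: d=f["depth"][uv[:,1].astype(int),uv[:,0].astype(int)]
    s=cv2.undistortPoints(uv[:,None],K,np.array([f["k1"],0,0,0.]))[:,0]
    c=np.c_[s,np.ones(len(s))]*np.asarray(d)[:,None]
    return c@np.array(f["rotation"]).T+np.array(f["eye"])
E
python3 - <<'E'
from h import *
s=r.observe(); print({k:np.round(v,3).tolist() for k,v in s.items()})
ims=[]
for n in("top","side"):
    f=eyes.grab_frame(n); cv2.imwrite(f"pics/{n}0.png",f["pixels"]); print(n,np.round(f["eye"],3),np.round(f["rotation"],2).tolist(),f["k1"])
    for t in("keeper","lid_knob","clip_front_top","clip_left_top","jam_jar","ramekin","price_stand"):
        for o in nets.cut_out(n,t)[:4]:
            v,u=np.nonzero(o["mask"]); 
            if len(u)==0: continue
            p=world(f,np.c_[u,v]); p=p[f["depth"][v,u]>0]
            print(t,round(o["score"],2),np.round(o["pixel"]),len(u),np.round(np.median(p,0),3),"top",np.round(np.percentile(p[:,2],95),3))
E
```

```text
pics
{'time_s': 0.0, 'q': [-1.424, 0.124, 1.652, 0.0, 1.367, -0.083], 'qd': [-0.001, -0.001, -0.0, -0.001, 0.0, -0.0], 'joint_torque': [0.003, -41.761, -35.993, 0.077, 0.049, -0.0], 'eef_pos': [0.148, -0.632, 0.183], 'eef_rot': [[0.228, -0.0, 0.974], [-0.974, 0.002, 0.228], [-0.002, -1.0, 0.0]], 'force': [-0.408, 0.612, 0.192], 'torque': [0.002, -0.018, -0.035], 'gripper_width': 0.998}
top [0.492 0.066 1.3  ] [[0.0, -1.0, 0.07], [-1.0, -0.0, 0.01], [-0.0, -0.07, -1.0]] 0.050633685711392186
keeper 0.71 [269. 436.] 8430 [ 0.516 -0.16   0.097] top 0.106
lid_knob 0.44 [270. 436.] 157 [ 0.518 -0.159  0.113] top 0.118
clip_front_top 0.78 [302. 428.] 1080 [ 0.452 -0.144  0.103] top 0.106
clip_front_top 0.5 [234. 330.] 958 [0.585 0.062 0.009] top 0.046
clip_left_top 0.7 [257. 392.] 650 [ 0.54  -0.071  0.103] top 0.106
jam_jar 0.84 [183. 462.] 835 [ 0.701 -0.214  0.082] top 0.088
ramekin 0.88 [237. 329.] 946 [0.586 0.062 0.009] top 0.046
ramekin 0.3 [304. 533.] 912 [ 0.444 -0.378  0.011] top 0.064
price_stand 0.88 [305. 535.] 930 [ 0.444 -0.378  0.011] top 0.064
side [0.223 0.679 0.877] [[-0.87, -0.35, 0.34], [-0.49, 0.64, -0.59], [-0.01, -0.68, -0.73]] -0.12234048997805116
keeper 0.96 [199. 413.] 9701 [ 0.508 -0.122  0.093] top 0.104
lid_knob 0.72 [180. 417.] 143 [ 0.517 -0.152  0.112] top 0.116
clip_front_top 0.66 [199. 444.] 992 [ 0.454 -0.137  0.102] top 0.105
clip_left_top 0.86 [208. 385.] 706 [ 0.538 -0.065  0.102] top 0.105
jam_jar 0.84 [159. 345.] 1133 [ 0.698 -0.202  0.058] top 0.086
ramekin 0.59 [271. 332.] 1394 [0.588 0.056 0.025] top 0.045
price_stand 0.66 [162. 484.] 935 [ 0.442 -0.378  0.026] top 0.062
```

```bash
python3 - <<'E'
from h import *
out=[]
for n in("top","side"):
    f=eyes.grab_frame(n); im=f["pixels"]; h=cv2.cvtColor(im,cv2.COLOR_BGR2HSV)
    m=cv2.inRange(h,(95,90,50),(130,255,255))
    v,u=np.nonzero(m); p=world(f,np.c_[u,v]); 
    k=(abs(p[:,2]-.103)<.008)&(np.hypot(p[:,0]-.517,p[:,1]+.157)<.15)
    q=p[k]; rc=cv2.minAreaRect((q[:,:2]*1000).astype(np.float32)); print(n,k.sum(),rc,"z",np.median(q[:,2]))
    # knob plane-independent check: section centroids in the frame
    m2=np.zeros_like(m); m2[v[k],u[k]]=255
    N,l,st,c=cv2.connectedComponentsWithStats(m2)
    for i in range(1,N):
        if st[i,4]>150:
            w=world(f,c[i][None],[np.median(f["depth"][l==i])])[0]
            a,b=np.nonzero(l==i); t=cv2.minAreaRect((world(f,np.c_[b,a])[:,:2]*1000).astype(np.float32))
            print("  ",st[i,4],np.round(c[i]),np.round(w,4),np.round(t[0]),np.round(t[1]),round(t[2],1))
    out.append(im)
cv2.imwrite("pics/v1.png",cv2.resize(np.hstack([out[0][130:380,240:640],out[1][60:310,240:640]]),(800,250)))
E
```

```text
top 3261 ((516.8099975585938, -159.48257446289062), (209.8743438720703, 158.67494201660156), 76.01644134521484) z 0.10287423723429212
   980 [445. 237.] [ 0.58   -0.1757  0.1028] [ 581. -175.] [148.  27.] 75.9
   655 [393. 258.] [ 0.5382 -0.0705  0.1032] [539. -71.] [27. 99.] 76.0
   668 [481. 280.] [ 0.4947 -0.2464  0.103 ] [ 495. -247.] [29. 99.] 76.0
   958 [429. 301.] [ 0.4528 -0.1428  0.1028] [ 452. -143.] [149.  26.] 75.8
side 2886 ((518.5086669921875, -157.02914428710938), (213.55715942382812, 162.10353088378906), 76.68142700195312) z 0.10250541021411641
   1453 [389. 185.] [ 0.5629 -0.1239  0.0982] [ 570. -137.] [102. 227.] 19.7
   1433 [444. 184.] [ 0.4679 -0.1711  0.1055] [ 468. -179.] [102. 218.] 19.9
```

View pics/v1.png

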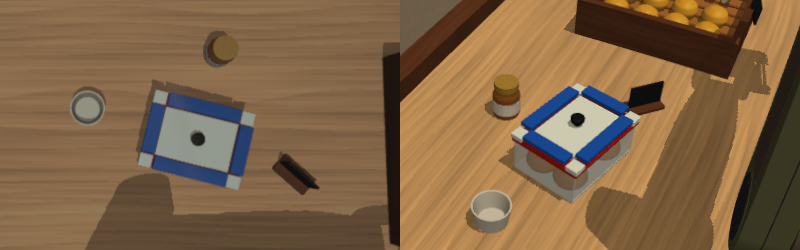

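The crops show the keeper at about crop pixel (197,138) in the top view, with four raised blue bars. The jar is at (220,48), the cup at (87,107) and the sign at (295,175), all clear of it. Keeper centre is about (0.517, -0.158) with a yaw of about -14°, and the bar tops measure 103 mm, which matches the text. I'll move above the right bar first.

Call:
jog_arm(
  rows=[
    {"tx":-1.2,"tz":1.8,"ay":0.9,"gripper":0},
    {"tx":-2.4,"tz":3.5,"ay":1.8,"gripper":0},
    {"tx":-3.6,"tz":5.2,"ay":2.7,"gripper":0},
    {"tx":-4.6,"tz":6.6,"ay":3.6,"gripper":0},
    {"tx":-5.6,"tz":8.0,"ay":4.5,"gripper":0},
    {"tx":-6.5,"tz":9.3,"ay":5.44,"gripper":0},
    {"tx":-7.1,"tz":10.2,"ay":5.44,"gripper":0},
    {"tx":-7.42,"tz":10.65,"ay":5.44,"gripper":0},
    {"tx":-7.42,"tz":10.65,"ay":5.44,"gripper":0},
    {"tx":-7.42,"tz":10.65,"ay":5.44,"gripper":0},
    {"tx":-7.42,"tz":10.65,"ay":5.44,"gripper":0},
    {"tx":-7.42,"tz":10.65,"ay":5.44,"gripper":0},
  ],
)

```text
invalid input
```

```bash
cat >> h.py <<'E'
T=dict(back=(.581,-.174),front=(.453,-.142),left=(.539,-.070),right=(.495,-.246))
def go(name,z):
    s=r.observe(); R=np.array(s["eef_rot"]); p=np.array(s["eef_pos"])
    print(name,"pos",p.round(4),"t",round(s["time_s"],2),"F",np.round(s["force"],1),"w",round(s["gripper_width"],2))
    print(" units",np.round(R.T@(np.r_[T[name],z]-p)/.04,3),"x ang",np.degrees(np.arctan2(R[1,0],R[0,0])).round(1),"y",R[:,1].round(3))
E
python3 -c "from h import *; go('right',.115)"
```

```text
right pos [ 0.148  -0.6329  0.1842] t 0.9 F [-0.2 -0.7 -0.3] w 1.0
 units [-7.444  1.729 10.649] x ang -76.8 y [ 0. -0. -1.]
```

Call:
jog_arm(
  rows=[
    {"tx":-1.0,"ty":0.0,"tz":1.4,"ax":0.0,"ay":0.9,"az":0.0,"gripper":0.0},
  ],
  squeeze=20,
)

```text
time_s: 0.98
eef_pos: [0.1723, -0.6047, 0.1838]
eef_rot: [[0.144, -0.002, 0.99], [-0.99, -0.002, 0.144], [0.002, -1.0, -0.002]]
force: [0.3, 0.2, 0.6]
gripper_width: 0.971
```

Call:
jog_arm(
  rows=[
    {"tx":-0.65,"ty":0,"tz":0.78,"ax":0,"ay":1,"az":0,"gripper":0},
    {"tx":-1.3,"ty":0,"tz":1.55,"ax":0,"ay":2,"az":0,"gripper":0},
    {"tx":-1.95,"ty":0,"tz":2.35,"ax":0,"ay":3,"az":0,"gripper":0},
    {"tx":-2.6,"ty":0,"tz":3.1,"ax":0,"ay":4,"az":0,"gripper":0},
    {"tx":-3.2,"ty":0,"tz":3.9,"ax":0,"ay":4.45,"az":0,"gripper":0},
    {"tx":-3.9,"ty":0,"tz":4.65,"ax":0,"ay":4.45,"az":0,"gripper":0},
    {"tx":-4.5,"ty":0,"tz":5.4,"ax":0,"ay":4.45,"az":0,"gripper":0},
    {"tx":-5.15,"ty":0,"tz":6.2,"ax":0,"ay":4.45,"az":0,"gripper":0},
    {"tx":-5.8,"ty":0,"tz":7,"ax":0,"ay":4.45,"az":0,"gripper":0},
    {"tx":-6.45,"ty":0,"tz":7.75,"ax":0,"ay":4.45,"az":0,"gripper":0},
    {"tx":-7.1,"ty":0,"tz":8.5,"ax":0,"ay":4.45,"az":0,"gripper":0},
    {"tx":-7.72,"ty":0,"tz":9.29,"ax":0,"ay":4.45,"az":0,"gripper":0},
  ],
  squeeze=20,
)

```text
time_s: 1.98
eef_pos: [0.4964, -0.2437, 0.1829]
eef_rot: [[-0.241, -0.001, 0.971], [-0.971, -0.002, -0.241], [0.003, -1.0, -0.001]]
force: [0.2, -1.0, -0.5]
gripper_width: 0.143
```

```bash
python3 -c "from h import *; go('right',.115)"
```

```text
right pos [ 0.4964 -0.2437  0.1829] t 1.98 F [ 0.2 -1.  -0.5] w 0.14
 units [ 0.06   1.697 -0.019] x ang -103.9 y [-0.001 -0.002 -1.   ]
```

Call:
jog_arm(
  rows=[
    {"tx":0.05,"ty":0.5,"tz":0,"ax":0,"ay":0,"az":0,"gripper":0},
    {"tx":0.05,"ty":1.1,"tz":0,"ax":0,"ay":0,"az":0,"gripper":0},
    {"tx":0.05,"ty":1.5,"tz":0,"ax":0,"ay":0,"az":0,"gripper":0},
    {"tx":0.05,"ty":1.75,"tz":0,"ax":0,"ay":0,"az":0,"gripper":0},
    {"tx":0.05,"ty":1.85,"tz":0,"ax":0,"ay":0,"az":0,"gripper":0},
    {"tx":0.05,"ty":1.85,"tz":0,"ax":0,"ay":0,"az":0,"gripper":0},
  ],
  squeeze=20,
)

```text
time_s: 2.48
eef_pos: [0.4953, -0.2457, 0.108]
eef_rot: [[-0.241, -0.003, 0.97], [-0.97, -0.002, -0.241], [0.002, -1.0, -0.002]]
force: [-0.0, -0.6, -0.3]
gripper_width: 0.005
```

```bash
python3 - <<'E'
from h import *
go('right',.115)
f=eyes.grab_frame("side"); cv2.imwrite("pics/v2.png",cv2.resize(f["pixels"][80:300,300:560],None,fx=2.5,fy=2.5))
E
```

```text
right pos [ 0.4953 -0.2457  0.108 ] t 2.48 F [-0.  -0.6 -0.3] w 0.01
 units [ 0.01  -0.174 -0.005] x ang -104.0 y [-0.003 -0.002 -1.   ]
```

View pics/v2.png

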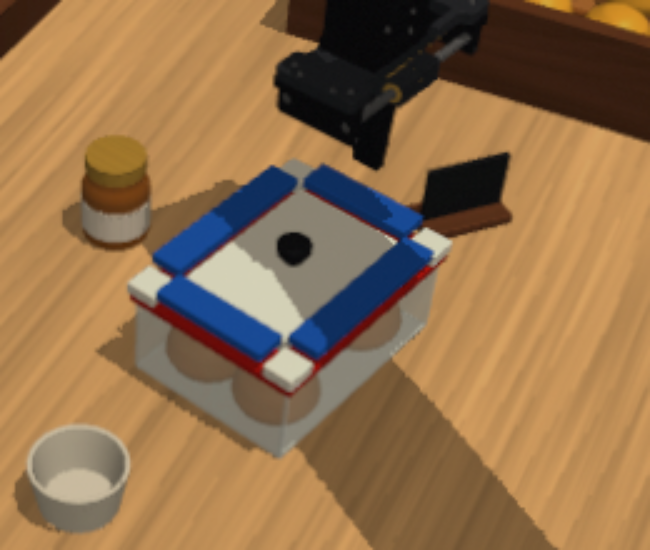

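```bash
python3 - <<'E'
from h import *
s=r.observe(); print(s["eef_pos"])
t=[]
for n,(a,b,c,d) in dict(side=(80,300,330,560),top=(180,400,370,600)).items():
    f=eyes.grab_frame(n); im=f["pixels"].copy(); R=np.array(f["rotation"])
    P=np.array([s["eef_pos"],[.495,-.246,.103],[.517,-.158,.114]])
    rv=cv2.Rodrigues(R.T)[0]; tv=-R.T@np.array(f["eye"])
    uv=cv2.projectPoints(P,rv,tv,np.array(f["intrinsics"]),np.array([f["k1"],0,0,0.]))[0][:,0]; print(n,uv.round(1).tolist())
    k=3; c0=cv2.resize(im[a:b,c:d],None,fx=1.7,fy=1.7)
    for q,col in zip(uv,((0,0,255),(0,255,0),(255,0,255))): cv2.drawMarker(c0,tuple(int(z) for z in ((q-[c,a])*1.7)),col,0,8,1)
    t.append(c0)
cv2.imwrite("pics/v3.png",np.hstack(t))
E
```

```text
[ 0.49592611 -0.24615963  0.10923615]
side [[445.5, 156.0], [445.6, 158.6], [418.4, 176.4]]
top [[481.6, 279.3], [480.7, 279.7], [437.5, 268.5]]
```

View pics/v3.png

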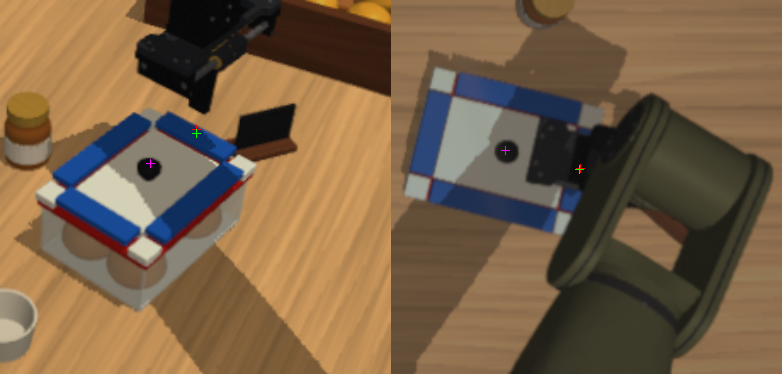

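```bash
python3 - <<'E'
from h import *
f=eyes.grab_frame("side"); 
v,u=np.mgrid[110:152,395:470].reshape(2,-1); p=world(f,np.c_[u,v]); g=f["pixels"][v,u].max(1)
k=(g<50)&(p[:,2]>.1)&(np.hypot(p[:,0]-.5,p[:,1]+.25)<.1)
p=p[k];u=u[k];v=v[k]
R=np.array(r.observe()["eef_rot"]); o=np.array(r.observe()["eef_pos"]); q=(p-o)@R
i=np.argsort(p[:,2])[:25]; print(np.c_[u[i],v[i],(p[i]*1000).round(),(q[i]*1000).round()][::2])
for lo in range(0,80,10):
    m=(-q[:,1]>=lo)&(-q[:,1]<lo+10)
    if m.any(): print(lo,m.sum(),"x",np.percentile(q[m,0],[5,95]).round(3),"z",np.percentile(q[m,2],[5,95]).round(3))
E
```

```text
[[ 448.  145.  493. -242.  141.   -4.  -31.   -5.]
 [ 449.  145.  491. -241.  142.   -4.  -32.   -7.]
 [ 444.  142.  503. -245.  143.   -3.  -32.    5.]
 [ 444.  143.  501. -241.  143.   -6.  -33.    3.]
 [ 446.  143.  498. -242.  144.   -4.  -34.   -0.]
 [ 445.  142.  500. -243.  145.   -4.  -34.    3.]
 [ 444.  141.  503. -245.  145.   -3.  -35.    6.]
 [ 448.  144.  493. -240.  145.   -6.  -35.   -6.]
 [ 441.  140.  509. -244.  146.   -5.  -35.   12.]
 [ 443.  141.  504. -242.  147.   -6.  -36.    6.]
 [ 442.  140.  507. -243.  147.   -6.  -37.    9.]
 [ 445.  141.  500. -243.  147.   -4.  -37.    3.]
 [ 448.  143.  493. -240.  148.   -6.  -37.   -5.]]
0 1133 x [-0.092 -0.003] z [-0.034  0.023]
```

The fingertip shows at side pixel (449,145), but the reported TCP projects to (445,156). Depth puts the visible tip near z = 0.14, about 30 mm above the reported TCP, while the lateral position agrees. I'll go down in small steps and watch the force.

Call:
jog_arm(
  rows=[
    {"tx":0,"ty":0.1,"tz":0,"ax":0,"ay":0,"az":0,"gripper":0},
    {"tx":0,"ty":0.2,"tz":0,"ax":0,"ay":0,"az":0,"gripper":0},
    {"tx":0,"ty":0.2,"tz":0,"ax":0,"ay":0,"az":0,"gripper":0},
  ],
  squeeze=20,
)

```text
time_s: 2.93
eef_pos: [0.4963, -0.2466, 0.102]
eef_rot: [[-0.242, 0.0, 0.97], [-0.97, -0.004, -0.242], [0.003, -1.0, 0.001]]
force: [0.0, 0.3, -0.7]
gripper_width: 0.002
```

Call:
jog_arm(
  rows=[
    {"tx":0,"ty":0.06,"tz":0,"ax":0,"ay":0,"az":0,"gripper":0},
    {"tx":0,"ty":0.12,"tz":0,"ax":0,"ay":0,"az":0,"gripper":0},
    {"tx":0,"ty":0.12,"tz":0,"ax":0,"ay":0,"az":0,"gripper":0},
  ],
  squeeze=20,
)

```text
time_s: 3.18
eef_pos: [0.4959, -0.2463, 0.0963]
eef_rot: [[-0.242, -0.001, 0.97], [-0.97, -0.003, -0.242], [0.003, -1.0, 0.0]]
force: [0.4, -0.3, -0.4]
gripper_width: 0.001
```

No contact at 0.096, which agrees with the picture, so I'm continuing carefully.

Call:
jog_arm(
  rows=[
    {"tx":0,"ty":0.1,"tz":0,"ax":0,"ay":0,"az":0,"gripper":0},
    {"tx":0,"ty":0.2,"tz":0,"ax":0,"ay":0,"az":0,"gripper":0},
    {"tx":0,"ty":0.25,"tz":0,"ax":0,"ay":0,"az":0,"gripper":0},
    {"tx":0,"ty":0.25,"tz":0,"ax":0,"ay":0,"az":0,"gripper":0},
  ],
  squeeze=20,
)

```text
time_s: 3.52
eef_pos: [0.4953, -0.246, 0.0853]
eef_rot: [[-0.242, -0.002, 0.97], [-0.97, -0.002, -0.242], [0.002, -1.0, -0.001]]
force: [0.0, -0.3, 0.4]
gripper_width: 0.005
```

```bash
python3 - <<'E'
from h import *
go('right',.08)
f=eyes.grab_frame("side"); cv2.imwrite("pics/v4.png",cv2.resize(f["pixels"][90:210,370:500],None,fx=4,fy=4))
E
```

```text
right pos [ 0.4953 -0.246   0.0853] t 3.52 F [ 0.  -0.3  0.4] w 0.0
 units [ 0.002  0.133 -0.008] x ang -104.0 y [-0.002 -0.002 -1.   ]
```

View pics/v4.png

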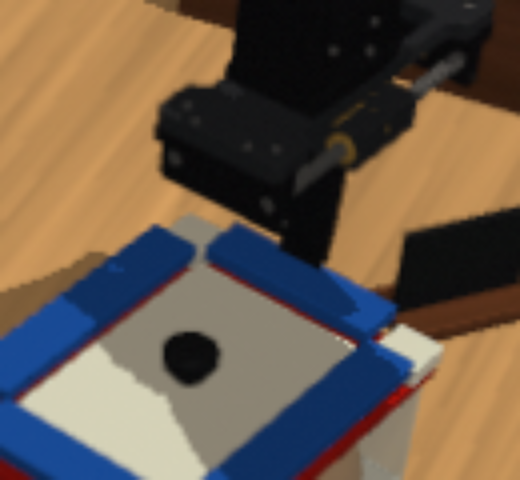

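```bash
python3 - <<'E'
from h import *
for n,(a,b,c,d) in dict(side=(140,160,436,458)).items():
    f=eyes.grab_frame(n); v,u=np.mgrid[a:b,c:d].reshape(2,-1); p=world(f,np.c_[u,v]); g=f["pixels"][v,u].max(1)
    k=(g<45)&(p[:,2]>.106)&(p[:,1]>-.3); p=p[k]; s=r.observe(); q=(p-s["eef_pos"])@np.array(s["eef_rot"])
    i=np.argsort(p[:,2])[::6][:14]; print(np.c_[u[k][i],v[k][i],(p[i]*1000).round(),(q[i]*1000).round()])
E
```

```text
[[ 446.  155.  494. -242.  115.   -3.  -29.   -3.]
 [ 444.  154.  498. -241.  118.   -6.  -31.    1.]
 [ 444.  153.  499. -242.  119.   -5.  -33.    2.]
 [ 441.  151.  506. -243.  120.   -5.  -34.    9.]
 [ 449.  154.  488. -241.  121.   -3.  -35.   -9.]
 [ 445.  152.  497. -241.  123.   -5.  -37.   -1.]
 [ 448.  153.  489. -238.  125.   -6.  -39.   -8.]
 [ 447.  152.  492. -238.  127.   -7.  -41.   -6.]
 [ 440.  148.  508. -240.  130.   -9.  -43.   10.]
 [ 447.  151.  492. -236.  131.   -9.  -45.   -7.]
 [ 445.  150.  496. -236.  132.  -10.  -46.   -3.]
 [ 443.  149.  500. -235.  133.  -12.  -47.    1.]
 [ 443.  148.  500. -236.  135.  -11.  -49.    2.]
 [ 451.  148.  486. -242.  136.   -1.  -50.  -10.]]
```

The tip is really about 28 mm above the reported TCP, it tapers, and it is over the bar. I expect contact near a reported z of 0.075.

Call:
jog_arm(
  rows=[
    {"tx":0,"ty":0.06,"tz":0,"ax":0,"ay":0,"az":0,"gripper":0},
    {"tx":0,"ty":0.13,"tz":0,"ax":0,"ay":0,"az":0,"gripper":0},
    {"tx":0,"ty":0.18,"tz":0,"ax":0,"ay":0,"az":0,"gripper":0},
    {"tx":0,"ty":0.18,"tz":0,"ax":0,"ay":0,"az":0,"gripper":0},
  ],
  squeeze=20,
)

```text
time_s: 3.95
eef_pos: [0.4954, -0.2461, 0.0782]
eef_rot: [[-0.242, -0.002, 0.97], [-0.97, -0.002, -0.242], [0.002, -1.0, -0.001]]
force: [-0.3, 0.2, 0.7]
gripper_width: 0.004
```

Call:
jog_arm(
  rows=[
    {"tx":0,"ty":0.03,"tz":0,"ax":0,"ay":0,"az":0,"gripper":0},
    {"tx":0,"ty":0.06,"tz":0,"ax":0,"ay":0,"az":0,"gripper":0},
    {"tx":0,"ty":0.09,"tz":0,"ax":0,"ay":0,"az":0,"gripper":0},
    {"tx":0,"ty":0.09,"tz":0,"ax":0,"ay":0,"az":0,"gripper":0},
  ],
  squeeze=20,
)

```text
time_s: 4.28
eef_pos: [0.4952, -0.246, 0.0743]
eef_rot: [[-0.242, -0.002, 0.97], [-0.97, -0.002, -0.242], [0.002, -1.0, -0.002]]
force: [-0.4, -0.3, -1.6]
gripper_width: 0.006
```

Call:
jog_arm(
  rows=[
    {"tx":0,"ty":0.03,"tz":0,"ax":0,"ay":0,"az":0,"gripper":0},
    {"tx":0,"ty":0.06,"tz":0,"ax":0,"ay":0,"az":0,"gripper":0},
    {"tx":0,"ty":0.06,"tz":0,"ax":0,"ay":0,"az":0,"gripper":0},
  ],
  squeeze=20,
)

```text
time_s: 4.53
eef_pos: [0.4954, -0.2461, 0.0728]
eef_rot: [[-0.242, -0.002, 0.97], [-0.97, -0.002, -0.242], [0.002, -1.0, -0.002]]
force: [-2.4, 0.9, 6.7]
gripper_width: 0.003
```

Contact: 6.7 N at 0.073. Pressing through.

Call:
jog_arm(
  rows=[
    {"tx":0,"ty":0.03,"tz":0,"ax":0,"ay":0,"az":0,"gripper":0},
    {"tx":0,"ty":0.06,"tz":0,"ax":0,"ay":0,"az":0,"gripper":0},
    {"tx":0,"ty":0.09,"tz":0,"ax":0,"ay":0,"az":0,"gripper":0},
    {"tx":0,"ty":0.12,"tz":0,"ax":0,"ay":0,"az":0,"gripper":0},
    {"tx":0,"ty":0.15,"tz":0,"ax":0,"ay":0,"az":0,"gripper":0},
    {"tx":0,"ty":0.15,"tz":0,"ax":0,"ay":0,"az":0,"gripper":0},
  ],
  squeeze=20,
)

```text
time_s: 5.03
eef_pos: [0.4951, -0.2459, 0.0661]
eef_rot: [[-0.242, -0.003, 0.97], [-0.97, -0.002, -0.242], [0.002, -1.0, -0.002]]
force: [-0.9, 0.5, 0.3]
gripper_width: 0.008
```

Force dropped to zero, so it snapped. Lifting and going over to the front bar.

Call:
jog_arm(
  rows=[
    {"tx":0,"ty":-0.5,"tz":0,"ax":0,"ay":0,"az":0,"gripper":0},
    {"tx":0,"ty":-1.2,"tz":0,"ax":0,"ay":0,"az":0,"gripper":0},
    {"tx":-0.4,"ty":-1.4,"tz":-0.3,"ax":0,"ay":0,"az":0,"gripper":0},
    {"tx":-1.1,"ty":-1.4,"tz":-0.8,"ax":0,"ay":0,"az":0,"gripper":0},
    {"tx":-1.8,"ty":-1.4,"tz":-1.3,"ax":0,"ay":0,"az":0,"gripper":0},
    {"tx":-2.27,"ty":-1.4,"tz":-1.65,"ax":0,"ay":0,"az":0,"gripper":0},
    {"tx":-2.27,"ty":-1.4,"tz":-1.65,"ax":0,"ay":0,"az":0,"gripper":0},
    {"tx":-2.27,"ty":-0.8,"tz":-1.65,"ax":0,"ay":0,"az":0,"gripper":0},
    {"tx":-2.27,"ty":-0.4,"tz":-1.65,"ax":0,"ay":0,"az":0,"gripper":0},
    {"tx":-2.27,"ty":-0.3,"tz":-1.65,"ax":0,"ay":0,"az":0,"gripper":0},
    {"tx":-2.27,"ty":-0.3,"tz":-1.65,"ax":0,"ay":0,"az":0,"gripper":0},
  ],
  squeeze=20,
)

```text
time_s: 5.95
eef_pos: [0.452, -0.1418, 0.0764]
eef_rot: [[-0.242, -0.006, 0.97], [-0.97, -0.0, -0.242], [0.002, -1.0, -0.006]]
force: [-0.9, -0.3, 0.3]
gripper_width: 0.003
```

```bash
python3 - <<'E'
from h import *
go('front',.066)
ims=[]
f=eyes.grab_frame("side")
cv2.imwrite("pics/v5.png",cv2.resize(f["pixels"][90:240,350:510],None,fx=4,fy=4))
E
```

```text
front pos [ 0.452  -0.1418  0.0764] t 5.95 F [-0.9 -0.3  0.3] w 0.0
 units [-0.001  0.259  0.027] x ang -104.0 y [-0.006 -0.    -1.   ]
```

View pics/v5.png

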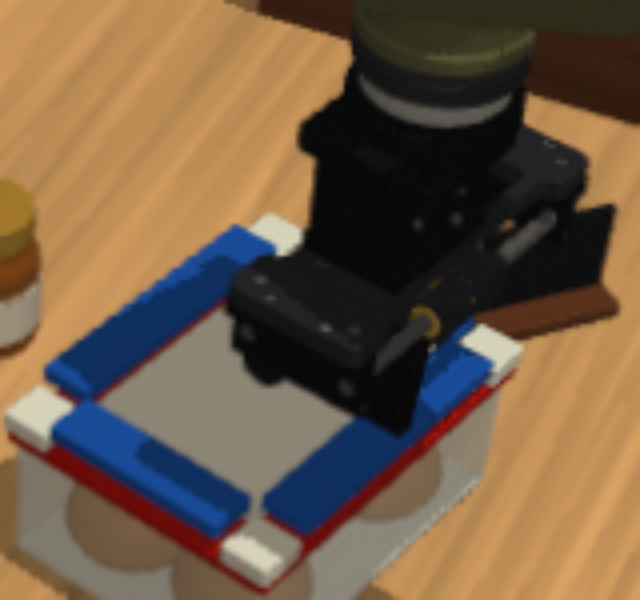

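The gripper stands over the front bar with its tip at (405,430), and the knob at (265,370) is clear of the body sideways by about 15 mm. Pressing the front bar.

Call:
jog_arm(
  rows=[
    {"tx":0,"ty":0.04,"tz":0.02,"ax":0,"ay":0,"az":0,"gripper":0},
    {"tx":0,"ty":0.08,"tz":0.02,"ax":0,"ay":0,"az":0,"gripper":0},
    {"tx":0,"ty":0.12,"tz":0.02,"ax":0,"ay":0,"az":0,"gripper":0},
    {"tx":0,"ty":0.12,"tz":0.02,"ax":0,"ay":0,"az":0,"gripper":0},
  ],
  squeeze=20,
)

```text
time_s: 6.33
eef_pos: [0.4539, -0.1426, 0.0731]
eef_rot: [[-0.242, -0.003, 0.97], [-0.97, -0.001, -0.242], [0.002, -1.0, -0.003]]
force: [-0.8, 0.1, 0.5]
gripper_width: 0.006
```

Call:
jog_arm(
  rows=[
    {"tx":0,"ty":0.03,"tz":0,"ax":0,"ay":0,"az":0,"gripper":0},
    {"tx":0,"ty":0.06,"tz":0,"ax":0,"ay":0,"az":0,"gripper":0},
    {"tx":0,"ty":0.09,"tz":0,"ax":0,"ay":0,"az":0,"gripper":0},
    {"tx":0,"ty":0.12,"tz":0,"ax":0,"ay":0,"az":0,"gripper":0},
    {"tx":0,"ty":0.15,"tz":0,"ax":0,"ay":0,"az":0,"gripper":0},
    {"tx":0,"ty":0.15,"tz":0,"ax":0,"ay":0,"az":0,"gripper":0},
  ],
  squeeze=20,
)

```text
time_s: 6.83
eef_pos: [0.4536, -0.1425, 0.0665]
eef_rot: [[-0.242, -0.004, 0.97], [-0.97, -0.001, -0.242], [0.002, -1.0, -0.003]]
force: [-0.0, -0.1, -0.3]
gripper_width: 0.003
```

Call:
jog_arm(
  rows=[
    {"tx":0,"ty":-0.5,"tz":0,"ax":0,"ay":0,"az":0,"gripper":0},
    {"tx":0,"ty":-1.2,"tz":0,"ax":0,"ay":0,"az":0,"gripper":0},
    {"tx":-0.4,"ty":-1.4,"tz":0.3,"ax":0,"ay":0,"az":0,"gripper":0},
    {"tx":-1.1,"ty":-1.4,"tz":0.8,"ax":0,"ay":0,"az":0,"gripper":0},
    {"tx":-1.8,"ty":-1.4,"tz":1.3,"ax":0,"ay":0,"az":0,"gripper":0},
    {"tx":-2.27,"ty":-1.4,"tz":1.63,"ax":0,"ay":0,"az":0,"gripper":0},
    {"tx":-2.27,"ty":-1.4,"tz":1.63,"ax":0,"ay":0,"az":0,"gripper":0},
    {"tx":-2.27,"ty":-0.8,"tz":1.63,"ax":0,"ay":0,"az":0,"gripper":0},
    {"tx":-2.27,"ty":-0.4,"tz":1.63,"ax":0,"ay":0,"az":0,"gripper":0},
    {"tx":-2.27,"ty":-0.28,"tz":1.63,"ax":0,"ay":0,"az":0,"gripper":0},
    {"tx":-2.27,"ty":-0.28,"tz":1.63,"ax":0,"ay":0,"az":0,"gripper":0},
  ],
  squeeze=20,
)

```text
time_s: 7.75
eef_pos: [0.5369, -0.0701, 0.0751]
eef_rot: [[-0.242, -0.008, 0.97], [-0.97, -0.0, -0.242], [0.002, -1.0, -0.008]]
force: [-0.4, -0.2, 1.0]
gripper_width: 0.004
```

```bash
cat >> h.py <<'E'
def heights():
    for n in("side","top"):
        f=eyes.grab_frame(n); h=cv2.cvtColor(f["pixels"],cv2.COLOR_BGR2HSV); v,u=np.nonzero(cv2.inRange(h,(95,90,40),(130,255,255)))
        p=world(f,np.c_[u,v])
        for t,c in T.items():
            d=p[:,:2]-c; L=d@[.242,.970]; W=d@[.970,-.242]
            if t in("left","right"): L,W=W,L
            k=(abs(W)<.009)&(abs(L)<(.045 if t in("left","right") else .07))&(abs(p[:,2]-.1)<.02)
            print(n,t,k.sum(),np.median(p[k,2]).round(4) if k.any() else None)
E
python3 -c "
from h import *
go('left',.066); heights()"
```

```text
left pos [ 0.5369 -0.0701  0.0751] t 7.75 F [-0.4 -0.2  1. ] w 0.0
 units [-0.016  0.227  0.051] x ang -104.0 y [-0.008 -0.    -1.   ]
side back 3 0.1025
side front 490 0.0948
side left 203 0.1031
side right 215 0.0953
top back 170 0.1028
top front 432 0.0949
top left 42 0.1032
top right 404 0.0949
```

Depth confirms that the front and right bars are shut at 95 mm. Next I press the left bar, then move to the back bar.

Call:
jog_arm(
  rows=[
    {"tx":0,"ty":0.03,"tz":0.04,"ax":0,"ay":0,"az":0,"gripper":0},
    {"tx":0,"ty":0.06,"tz":0.04,"ax":0,"ay":0,"az":0,"gripper":0},
    {"tx":0,"ty":0.09,"tz":0.04,"ax":0,"ay":0,"az":0,"gripper":0},
    {"tx":0,"ty":0.12,"tz":0.04,"ax":0,"ay":0,"az":0,"gripper":0},
    {"tx":0,"ty":0.15,"tz":0.04,"ax":0,"ay":0,"az":0,"gripper":0},
    {"tx":0,"ty":0.18,"tz":0.04,"ax":0,"ay":0,"az":0,"gripper":0},
    {"tx":0,"ty":0.21,"tz":0.04,"ax":0,"ay":0,"az":0,"gripper":0},
    {"tx":0,"ty":0.21,"tz":0.04,"ax":0,"ay":0,"az":0,"gripper":0},
  ],
  squeeze=20,
)

```text
time_s: 8.52
eef_pos: [0.5408, -0.0711, 0.0695]
eef_rot: [[-0.242, -0.002, 0.97], [-0.97, -0.002, -0.242], [0.002, -1.0, -0.002]]
force: [0.2, -0.8, 2.2]
gripper_width: 0.003
```

Call:
jog_arm(
  rows=[
    {"tx":0,"ty":0.03,"tz":-0.03,"ax":0,"ay":0,"az":0,"gripper":0},
    {"tx":0,"ty":0.06,"tz":-0.03,"ax":0,"ay":0,"az":0,"gripper":0},
    {"tx":0,"ty":0.09,"tz":-0.03,"ax":0,"ay":0,"az":0,"gripper":0},
    {"tx":0,"ty":0.09,"tz":-0.03,"ax":0,"ay":0,"az":0,"gripper":0},
  ],
  squeeze=20,
)

```text
time_s: 8.85
eef_pos: [0.5391, -0.0706, 0.0651]
eef_rot: [[-0.243, -0.004, 0.97], [-0.97, -0.001, -0.243], [0.002, -1.0, -0.003]]
force: [-0.1, 0.2, 0.0]
gripper_width: 0.001
```

Call:
jog_arm(
  rows=[
    {"tx":0,"ty":-0.5,"tz":0,"ax":0,"ay":0,"az":0,"gripper":0},
    {"tx":0,"ty":-1.2,"tz":0,"ax":0,"ay":0,"az":0,"gripper":0},
    {"tx":0.4,"ty":-1.4,"tz":0.3,"ax":0,"ay":0,"az":0,"gripper":0},
    {"tx":1.1,"ty":-1.4,"tz":0.8,"ax":0,"ay":0,"az":0,"gripper":0},
    {"tx":1.8,"ty":-1.4,"tz":1.3,"ax":0,"ay":0,"az":0,"gripper":0},
    {"tx":2.25,"ty":-1.4,"tz":1.65,"ax":0,"ay":0,"az":0,"gripper":0},
    {"tx":2.25,"ty":-1.4,"tz":1.65,"ax":0,"ay":0,"az":0,"gripper":0},
    {"tx":2.25,"ty":-0.8,"tz":1.65,"ax":0,"ay":0,"az":0,"gripper":0},
    {"tx":2.25,"ty":-0.4,"tz":1.65,"ax":0,"ay":0,"az":0,"gripper":0},
    {"tx":2.25,"ty":-0.29,"tz":1.65,"ax":0,"ay":0,"az":0,"gripper":0},
    {"tx":2.25,"ty":-0.29,"tz":1.65,"ax":0,"ay":0,"az":0,"gripper":0},
  ],
  squeeze=20,
)

```text
time_s: 9.77
eef_pos: [0.5798, -0.1729, 0.0747]
eef_rot: [[-0.242, -0.007, 0.97], [-0.97, 0.0, -0.242], [0.002, -1.0, -0.007]]
force: [-0.2, -0.2, 0.7]
gripper_width: 0.005
```

```bash
python3 -c "
from h import *
go('back',.0655); heights()"
```

```text
back pos [ 0.5798 -0.1729  0.0747] t 9.77 F [-0.2 -0.2  0.7] w 0.0
 units [0.019 0.231 0.037] x ang -104.0 y [-0.007  0.    -1.   ]
side back 353 0.1029
side front 478 0.0948
side left 326 0.0946
side right 264 0.095
top back 0 None
top front 267 0.0949
top left 389 0.095
top right 138 0.0945
```

Call:
jog_arm(
  rows=[
    {"tx":0,"ty":0.03,"tz":0.02,"ax":0,"ay":0,"az":0,"gripper":0},
    {"tx":0,"ty":0.06,"tz":0.02,"ax":0,"ay":0,"az":0,"gripper":0},
    {"tx":0,"ty":0.09,"tz":0.02,"ax":0,"ay":0,"az":0,"gripper":0},
    {"tx":0,"ty":0.12,"tz":0.02,"ax":0,"ay":0,"az":0,"gripper":0},
    {"tx":0,"ty":0.15,"tz":0.02,"ax":0,"ay":0,"az":0,"gripper":0},
    {"tx":0,"ty":0.18,"tz":0.02,"ax":0,"ay":0,"az":0,"gripper":0},
    {"tx":0,"ty":0.21,"tz":0.02,"ax":0,"ay":0,"az":0,"gripper":0},
    {"tx":0,"ty":0.21,"tz":0.02,"ax":0,"ay":0,"az":0,"gripper":0},
  ],
  squeeze=20,
)

```text
time_s: 10.53
eef_pos: [0.5826, -0.1738, 0.0692]
eef_rot: [[-0.242, -0.002, 0.97], [-0.97, -0.002, -0.242], [0.002, -1.0, -0.002]]
force: [0.5, 1.0, 1.9]
gripper_width: 0.002
```

Call:
jog_arm(
  rows=[
    {"tx":0,"ty":0.02,"tz":0,"ax":0,"ay":0,"az":0,"gripper":0},
    {"tx":0,"ty":0.04,"tz":0,"ax":0,"ay":0,"az":0,"gripper":0},
    {"tx":0,"ty":0.04,"tz":0,"ax":0,"ay":0,"az":0,"gripper":0},
  ],
  squeeze=20,
)

```text
time_s: 10.78
eef_pos: [0.5823, -0.1737, 0.067]
eef_rot: [[-0.242, -0.003, 0.97], [-0.97, -0.001, -0.242], [0.002, -1.0, -0.003]]
force: [0.1, -0.1, -0.6]
gripper_width: 0.003
```

Call:
jog_arm(
  rows=[
    {"tx":0,"ty":-0.5,"tz":0,"ax":0,"ay":0,"az":0,"gripper":0},
    {"tx":0,"ty":-1.3,"tz":0,"ax":0,"ay":0,"az":0,"gripper":0},
    {"tx":0,"ty":-2.1,"tz":0,"ax":0,"ay":0,"az":0,"gripper":0},
    {"tx":0,"ty":-3,"tz":0,"ax":0,"ay":0,"az":0,"gripper":0},
    {"tx":0.8,"ty":-3.4,"tz":0,"ax":0,"ay":0,"az":0,"gripper":0},
    {"tx":1.6,"ty":-3.4,"tz":0,"ax":0,"ay":0,"az":0,"gripper":0},
    {"tx":2.4,"ty":-3.4,"tz":0,"ax":0,"ay":0,"az":0,"gripper":0},
    {"tx":3.2,"ty":-3.4,"tz":0,"ax":0,"ay":0,"az":0,"gripper":0},
    {"tx":4,"ty":-3.4,"tz":0,"ax":0,"ay":0,"az":0,"gripper":0},
    {"tx":4.8,"ty":-3.4,"tz":0,"ax":0,"ay":0,"az":0,"gripper":0},
    {"tx":4.8,"ty":-3.4,"tz":0,"ax":0,"ay":0,"az":0,"gripper":0},
  ],
  squeeze=20,
)

```text
time_s: 11.7
eef_pos: [0.5342, -0.3646, 0.2027]
eef_rot: [[-0.247, -0.004, 0.969], [-0.969, -0.003, -0.247], [0.004, -1.0, -0.003]]
force: [0.6, -0.5, 0.1]
gripper_width: 0.002
```

```bash
python3 - <<'E'
from h import *
go('back',.2); heights()
f=eyes.grab_frame("side")
for t in("jam_jar","ramekin","price_stand","lid_knob"):
    for o in nets.cut_out("side",t)[:1]:
        v,u=np.nonzero(o["mask"]); p=world(f,np.c_[u,v]); print(t,round(o["score"],2),o["pixel"],np.round(np.median(p,0),3))
cv2.imwrite("pics/v6.png",cv2.resize(f["pixels"][80:320,280:540],None,fx=2.4,fy=2.4))
E
```

```text
back pos [ 0.5342 -0.3646  0.2027] t 11.7 F [ 0.6 -0.5  0.1] w 0.0
 units [-4.907  0.047 -0.044] x ang -104.3 y [-0.004 -0.003 -1.   ]
side back 416 0.0949
side front 489 0.0946
side left 324 0.0949
side right 269 0.0948
top back 610 0.0948
top front 624 0.0949
top left 389 0.0949
top right 405 0.0945
jam_jar 0.62 [157.1, 344.5] [ 0.699 -0.203  0.057]
ramekin 0.85 [272.9, 331.1] [0.588 0.055 0.025]
price_stand 0.95 [159.3, 484.6] [ 0.443 -0.377  0.024]
lid_knob 0.47 [179.1, 421.0] [ 0.518 -0.153  0.112]
```

View pics/v6.png

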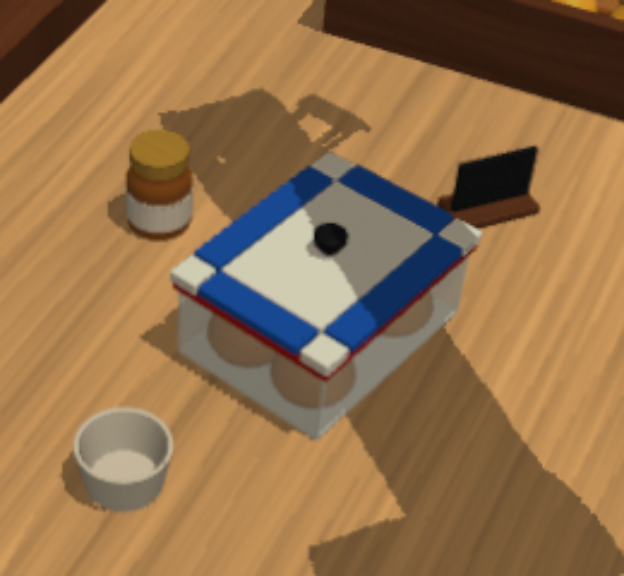

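All four bars are flush around the lid. The knob at (330,240), jar at (160,185), cup at (123,455) and sign at (490,185) are where they were.

```bash
python3 -c "
from h import *
print(sign_off())"
```

```text
the job is handed in; nothing more can be done
None
```

I pressed all four blue rim sections (right, front, left, then back) with shut fingers until each one clicked, and handed the job in at about 12 s.

- **Rim sections:** before handing in, both cameras measured every section top at 94.5–94.9 mm, down from 103 mm and matching the 95 mm given for shut.
- **Other things:** the jar, cup, sign and knob measured within about 2 mm of where they started. The highest force I read was about 7 N.
- **Keeper:** I did not measure its yaw again afterwards. The bars still lay where I first measured them.
- **A disagreement:** the visible fingertips were about 29 mm higher than the reported tool point. I found each contact by depth and force instead, and it came at a reported height of about 0.073 m.
- **A refused move:** the first move call was rejected as invalid input and moved nothing.

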